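# Pack up the stacking sharpening plates

### The job

Pack the sharpening set away: stack the loose sharpening plate on the one fixed to the bench, and put the wooden cover with the grip bar on top of that. Match the clipped corners so that each skirt drops fully down, level, over the steel plate below it; lower them gently rather than dropping them, let go, and leave the other things where they are.

Things in the scene. Friction and masses are not known exactly. Their poses are not given: they have to be found in the camera images.
- hone_station: Fixed: plywood board 170x92x12 mm; on it, centred, a wooden holder 130 (own x) x 56 (y) mm, shoulder at z=37 mm, bearing a raised steel plate 118x44 mm, z=37 to 45, its upper 5 mm bevelled in by 3 mm. The +x +y corner of holder and steel is clipped at 45 deg (20 mm legs). Origin: centre of the board's underside; z up. fine_plate is home with its origin 37 mm above, same x, y directions.
- fine_plate: Loose sharpening plate, 0.28 kg: wooden holder 130 (own x) x 56 (y) x 30 mm, +x +y corner clipped like the station's; on top a steel plate shaped like the station's, z=30 to 38. Hollow below: a skirt 10 mm deep, 4 mm thick. Grip across the straight long sides, 56 mm apart. Origin: centre of the underside (skirt rim); z up. The cover is home with its origin 30 mm above, same x, y directions.
- hone_cover: Wooden cover, 0.16 kg: 130 (own x) x 56 (y) x 22 mm, +x +y corner clipped alike (20 mm legs), hollow below with the same 10 mm skirt, no steel; on top, centred, a grip bar 90 mm long (along x), 20 wide, 22 high (z=22 to 44). Origin: centre of the underside (skirt rim); z up.
- hone_station_clip (a point): Middle of the station's clipped corner edge at shoulder height: (55, 18, 37) mm in its frame. A skirt fits over the steel plate below with 2 mm play on every side, in one orientation only (half-turned it rides up on a corner); its rim then rests on the shoulder.
- fine_plate_clip (a point): Middle of the loose plate's clipped corner edge, at the rim of its skirt: (55, 18, 0) mm in its frame.
- hone_cover_clip (a point): Middle of the cover's clipped corner edge, at the rim of its skirt: (55, 18, 0) mm in its frame.
- sanding_block: Bystander, brown cork block 64 x 112 x 33 mm wrapped in abrasive paper, lying behind the work; origin under its centre.
- screw_box: Bystander, shut plastic box with an orange lid, 76 x 105 x 32 mm, behind the work; origin under its centre.
- masking_tape: Bystander, roll of tape 96 mm across, 24 mm high, lying flat behind the work; origin under its centre.
Things that resemble listed ones, but are neither listed nor needed, are in the scene too. Leave any blue look-alike of the fine_plate alone.

How it is judged:
On the way:
1. the loose sharpening plate sits home on the station's plate, clipped corners matched (horizontal distance between fine_plate and hone_station below 0.005 m and horizontal distance between fine_plate_clip and hone_station_clip below 0.007 m and z of fine_plate in the frame of hone_station between 0.034 and 0.039 m and angle between fine_plate's own z axis and vertical below 0.04 rad), for 0.2 s.
At the end, for the whole second after the job is handed in: The loose sharpening plate is home on the station and the cover home on the loose plate: each centred on the one below within 5 mm, clipped corners over one another within 7 mm, skirt down on the shoulder below within 2 mm, level within 0.04 rad, and at rest (all of step 1 and horizontal distance between hone_cover and fine_plate below 0.005 m and horizontal distance between hone_cover_clip and fine_plate_clip below 0.007 m and z of hone_cover in the frame of fine_plate between 0.027 and 0.032 m and angle between hone_cover's own z axis and vertical below 0.04 rad and linear speed of each of fine_plate, hone_cover below 0.02 m/s); the robot touches nothing.
It fails at once if the sharpening plate falls or slams onto the stack (faster than 0.6 m/s in the last 30 mm) (horizontal distance between fine_plate and hone_station below 0.03 m and z of fine_plate in the frame of hone_station below 0.067 m and linear speed of fine_plate above 0.6 m/s).
It fails at once if the cover falls or slams onto the stack (faster than 0.6 m/s in the last 30 mm) (horizontal distance between hone_cover and fine_plate below 0.03 m and z of hone_cover in the frame of fine_plate below 0.06 m and linear speed of hone_cover above 0.6 m/s).
It fails at once if a bystander (sanding block, screw box or tape roll) is moved more than 30 mm (distance of any of sanding_block, screw_box, masking_tape from where it was at the start of the episode above 0.03 m).
It also fails if it takes over 58 s, if anything falls off the work surface, if the arm or the gripper's body presses on something with over 40 N, if the wrist force passes 120 N, or if a joint passes its speed limit or range.

### The arm

A 6-joint arm with a two-finger parallel gripper is mounted at the origin on a cart in front of the work surface, level with it; the furniture and walls round the work are solid. World frame = base frame: x ahead of the robot, y to its left, z up, the work surface at z = 0. Lengths are in m, angles in rad, forces in N, time in s.
With the tool pointing down it reaches from about 0.35 to 0.925 m from the base axis. Payload 6.4 kg.
Tool frame: the origin (TCP) lies between the finger pads; the fingertips stand 19 mm ahead of it and the grasp point (between the pads) is the TCP; z points along the fingers, y is the line along which they close (so a half turn about z gives the same grasp; the last joint's range is limited). The gripper opens to 94 mm and grips with 3 to 60 N. Pads are 16 mm wide; open, the fingers measure 119 mm over their backs; the gripper's body (75 mm by 177 mm) begins 78 mm behind the grasp point.
Start: joints at [-1.305, 0.245, 1.558, -0, 1.339, -0.174], TCP at [0.277, -0.588, 0.224] pointing down, gripper open.
Joint ranges: [-3.13, 3.13], [-1.02, 2.26], [0.13, 2.54], [-0.95, 4.09], [0.21, 2.88], [-2.74, 2.74]. Speed limits (rad/s): [2.57, 2.57, 3.14, 3.14, 3.14, 3.14].

### API

Orientations are given as a unit quaternion [x, y, z, w].
In Python, from rig import telemetry, eyes, close_job gives the robot as it stands.
- The arm moves only by the tool jog_arm, never from a script. Its argument "deltas" is a list of rows, each a list of 7 numbers: the shift along the world's x, y, z in m, then the turn, a rotation vector about the world's x, y, z in degrees, then the opening, from 0 (shut) to 1 (fully open). In form: [[x, y, z, ax, ay, az, claw], ...]. A call has 1 to 20 rows; each row is the pose to reach, as a shift and turn from the pose commanded when the call began; what a row does not reach only later rows make up. A row lasts 1/10 s, in which the tool goes at most 50 mm and 8.59 degrees, less where a joint would pass 70% of its speed; a pose out of reach is approached as far as the arm can. A call with a gripper value outside its range is refused whole. The fingers move at their own pace and stop on an object; "newtons" is the grip in N (left out, the last holds). Time passes only in rows, so rows that repeat a pose let the fingers close. It gives the time, the measured TCP pose, the force, the opening and the grip force at its end, in the units of the state.
- telemetry.get_state(): the state, without advancing time (a new reading comes with each control period).
- eyes.get_image(name): name is "scene" or "top" or "wrist"; returns a dict with "image" (384x512x3 uint8, blue, green, red), "fx", "fy", "cx", "cy" (pixels), "rvec" (rotation vector, rad) and "tvec" (3), from world to camera coordinates, as OpenCV has them; the wrist camera has in their place "tool_from_camera" (4x4, takes a point from camera to tool coordinates, whose origin is the TCP and whose axes are the flange's). Camera axes: x right, y down, z forward; pixel columns grow to the right and rows downward; lengths in m; the calibration is good to about 2 mm. A picture is of the moment at which its call begins: read the wrist's pose just before it. There is no depth.
- close_job(): hands the job in; it is judged then, once.
The state is a dict: "clock": time; "joint_positions": joint angles; "joint_vel": joint speeds; "joint_torque": joint torques, N m; "tool_pos": TCP position; "orientation": TCP orientation; "ft_force": force on the tool from outside, world axes, zero at the start; "ft_torque": the same for the moment, N m; "width": finger opening in m; "grip_force": force on a finger pad.
Only numpy, scipy, OpenCV 4.12 (cv2) and the standard library are available. Lean on these libraries where they do the work, as an engineer would, in place of code of your own. Each camera call takes 0.05 s, during which the arm holds its last target. There are 200 camera calls.

## Working session

There is one attempt and no reset: what is moved stays moved. The work goes in short steps, Python scripts to look and compute and a tool call to move; the robot and the scene stay as the last step left them, time stands still between calls to the robot, and variables do not carry over. Pictures are saved under pics/ and viewed, at most 10 in all, crops included, and the job is handed in when it is done.

Besides the shell and the picture viewer there is one more tool, called after "Request:" by a JSON object that holds its "name" and its "arguments". jog_arm: Moves the arm, as the interface text tells. Its arguments: {"type":"object","properties":{"deltas":{"type":"array"},"newtons":{"type":"number"}},"required":["deltas"]}

```bash
mkdir -p pics
cat > h.py <<'E'
import numpy as np, cv2
from rig import telemetry, eyes
def snap(n,f):
    d=eyes.get_image(n); cv2.imwrite(f'pics/{f}.png',d['image']); np.save(f'pics/{f}.npy',d,allow_pickle=True); return d
def cam(d,st=None):
    if 'rvec' in d:
        R=cv2.Rodrigues(np.array(d['rvec'],float))[0]; t=np.array(d['tvec'],float).ravel()
        return R.T,-R.T@t
    from scipy.spatial.transform import Rotation as Ro
    T=np.eye(4);T[:3,:3]=Ro.from_quat(st['orientation']).as_matrix();T[:3,3]=st['tool_pos']
    M=T@np.array(d['tool_from_camera']);return M[:3,:3],M[:3,3]
def ray(d,uv,z,st=None):
    R,c=cam(d,st); uv=np.atleast_2d(uv)
    v=np.c_[(uv[:,0]-d['cx'])/d['fx'],(uv[:,1]-d['cy'])/d['fy'],np.ones(len(uv))]@R.T
    return c+v*((z-c[2])/v[:,2])[:,None]
def proj(d,P,st=None):
    R,c=cam(d,st); q=(np.atleast_2d(P)-c)@R
    return np.c_[q[:,0]/q[:,2]*d['fx']+d['cx'],q[:,1]/q[:,2]*d['fy']+d['cy']]
E
python3 - <<'E'
from h import *
a=snap('top','top0');b=snap('scene','sc0')
for d in(a,b):print(d['fx'],cam(d)[1])
s=telemetry.get_state();print(s['clock'],s['orientation'])
cv2.imwrite('pics/t.png',cv2.resize(a['image'],(800,600)))
E
```

```text
415.8760744019333 [0.42095261 0.06363289 1.23731154]
454.45285798798443 [-0.40859648  0.66483052  0.62128065]
0.1 [ 9.75916876e-01  2.18140909e-01 -4.32491011e-05 -8.90287976e-04]
```

View pics/t.png

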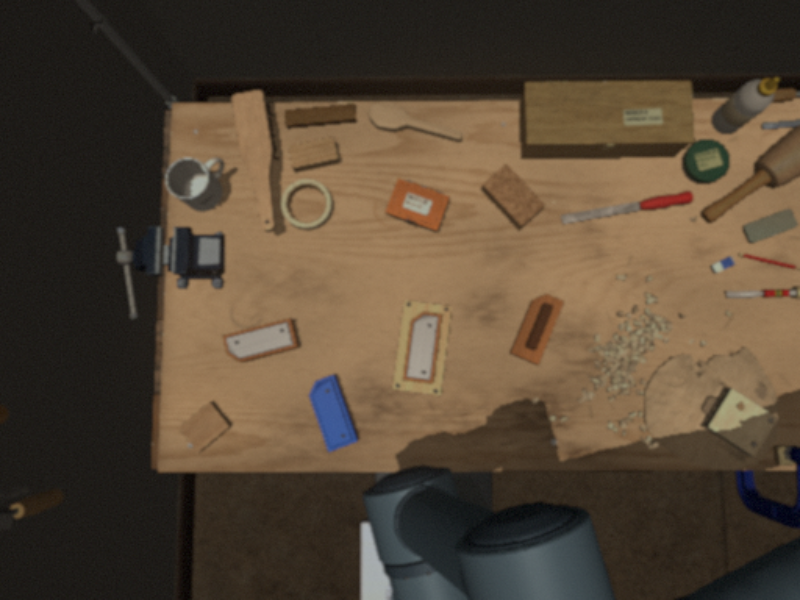

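View pics/sc0.png

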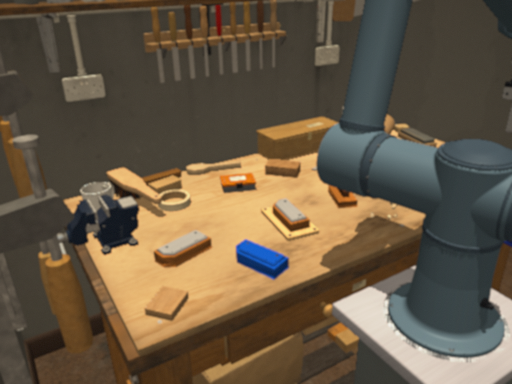

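The top view (800x600) shows these candidates:
- **Loose plate:** the wooden holder with a steel top at (260,340). The blue one at (333,413) is the look-alike.
- **Station:** on the plywood board at (422,348).
- **Cover:** the one with the bar at (537,328). The plain wood blocks at (205,425) and (313,153) have no bar.

I'll check all three in one close crop.

Run:
```python
from h import *
a=cv2.imread('pics/top0.png')
c=[]
for u,v in((167,218),(270,222),(344,210)):
    c.append(cv2.resize(a[v-33:v+33,u-27:u+27],None,fx=4.8,fy=4.8,interpolation=cv2.INTER_CUBIC))
cv2.imwrite('pics/c.png',np.hstack(c)); print(c[0].shape)
```

```text
(317, 259, 3)
```

View pics/c.png

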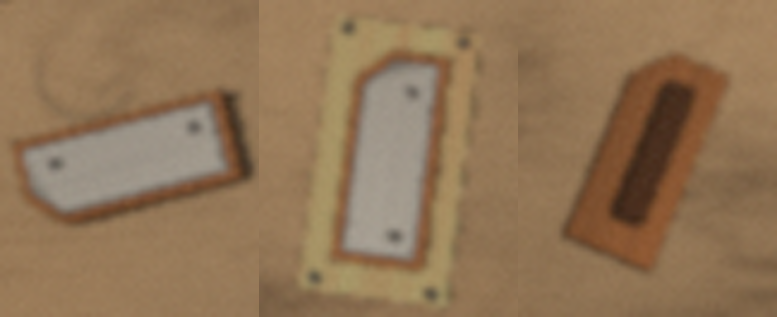

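The crop confirms the choice. The loose plate's clip is at the lower left (crop pixel 40,210), so its own x points to world +y. The station's clip is at the upper left (375,65) and the cover's is at the upper left (650,65), so both have x pointing roughly along world +x. Next I'll measure all three.

```bash
cat >> h.py <<'E'
def rect(d,mask,z,st=None):
    """largest blob -> world minAreaRect at height z: centre, long, short, yaw of long side deg"""
    n,l,s,c=cv2.connectedComponentsWithStats(mask.astype(np.uint8)); k=1+s[1:,4].argmax()
    cn=max(cv2.findContours((l==k).astype(np.uint8),0,1)[0],key=len)[:,0].astype(float)
    w=ray(d,cn,z,st)[:,:2]
    (cx,cy),(a,b),_=r=cv2.minAreaRect((w*1000).astype(np.float32))
    p=cv2.boxPoints(r);e=[p[1]-p[0],p[2]-p[1]];e=max(e,key=np.linalg.norm)
    return np.round([cx,cy,max(a,b),min(a,b),np.degrees(np.arctan2(e[1],e[0]))],1),s[k,4]
def steel(im):
    h=cv2.cvtColor(im,cv2.COLOR_BGR2HSV); return (h[...,1]<60)&(h[...,2]>90)
def win(m,u,v,r):
    o=np.zeros_like(m);o[v-r:v+r,u-r:u+r]=m[v-r:v+r,u-r:u+r];return o
E
python3 - <<'E'
from h import *
d=np.load('pics/top0.npy',allow_pickle=True).item();im=d['image']
h=cv2.cvtColor(im,cv2.COLOR_BGR2HSV)
for p in((167,218),(270,222),(347,200),(344,215),(335,210),(330,235),(350,225)):print(p,h[p[1],p[0]])
for nm,u,v,z in(('plate',167,218,.035),('stn',270,222,.042)):
    print(nm,rect(d,win(steel(im),u,v,36),z))
hs=h.astype(int)
bg=(hs[...,1]>135)
print('cover',rect(d,win(bg,344,210,32),.022))
# whole cover vs clicked corners (crop px)
q=np.array([[630,75],[675,52],[727,75],[650,272],[563,237]])/4.8+[317-518/4.8,177]
print(q, ray(d,q,.022)*1000)
E
```

```text
(167, 218) [ 17  33 155]
(270, 222) [ 17  36 162]
(347, 200) [ 12 140  69]
(344, 215) [ 12 154  73]
(335, 210) [ 13 163 122]
(330, 235) [ 16 110 142]
(350, 225) [ 16 105 146]
plate (array([482.2, 347.9, 114.8,  42.2, -75.2]), np.int32(560))
stn (array([470.4,  45.9, 115. ,  41.4,  -8.2]), np.int32(563))
cover (array([ 506.3, -169.4,  128.7,   55.7,  -23.3]), np.int32(808))
[[340.33333333 192.625     ]
 [349.70833333 187.83333333]
 [360.54166667 192.625     ]
 [344.5        233.66666667]
 [326.375      226.375     ]] [[ 554.58461659 -161.71289443   22.        ]
 [ 568.58067881 -189.59160418   22.        ]
 [ 554.22681246 -220.87922527   22.        ]
 [ 434.72581153 -170.50850023   22.        ]
 [ 456.08514447 -118.49787636   22.        ]]
```

Request:
{"name": "jog_arm", "arguments": {"deltas": [[0.2,0.94,0,0,0,79.6,1],[0.2,0.94,0,0,0,79.6,1],[0.2,0.94,0,0,0,79.6,1],[0.2,0.94,0,0,0,79.6,1],[0.2,0.94,0,0,0,79.6,1],[0.2,0.94,0,0,0,79.6,1],[0.2,0.94,0,0,0,79.6,1],[0.2,0.94,0,0,0,79.6,1],[0.2,0.94,0,0,0,79.6,1],[0.2,0.94,0,0,0,79.6,1],[0.2,0.94,0,0,0,79.6,1],[0.2,0.94,0,0,0,79.6,1],[0.2,0.94,0,0,0,79.6,1],[0.2,0.94,0,0,0,79.6,1],[0.2,0.94,0,0,0,79.6,1],[0.2,0.94,0,0,0,79.6,1],[0.2,0.94,0,0,0,79.6,1],[0.2,0.94,0,0,0,79.6,1],[0.2,0.94,0,0,0,79.6,1],[0.2,0.94,0,0,0,79.6,1]]}}

```text
clock: 2.1
tool_pos: [0.4764, 0.3555, 0.2236]
orientation: [0.609, 0.794, -0.0, -0.0]
ft_force: [0.8, -0.7, 0.9]
width: 0.0943
grip_force: 0.0
```

Run:
```python
from h import *
st=telemetry.get_state();d=snap('wrist','w1')
print(cam(d,st)[1], d['fx'])
m=steel(d['image']);q=proj(d,[[.4822,.3479,.035]],st)[0];print(q)
print(rect(d,m,.035,st))
im=d['image'].copy();im[m]=(0,255,0)
cv2.imwrite('pics/w1m.png',cv2.resize(np.hstack([d['image'],im]),(800,300)))
```

```text
[0.45896485 0.4228923  0.38293982] 277.560724903102
[255.9189819  186.63051087]
(array([483. , 347.9, 115.9,  42.5, -75.7]), np.int32(2843))
```

View pics/w1m.png

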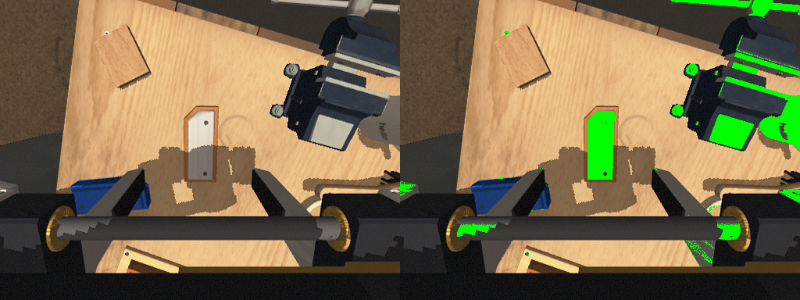

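The wrist view shows the loose plate at (203,143) in the left half, fully inside the green mask, with the blue one at (110,193) well clear. The fit agrees with the top view: centre (483,348) mm, yaw 104.4°. Descending to grip.

Request:
{"name": "jog_arm", "arguments": {"deltas": [[0.0065,-0.0075,-0.03,0,0,-0.4,1],[0.0065,-0.0075,-0.07,0,0,-0.4,1],[0.0065,-0.0075,-0.11,0,0,-0.4,1],[0.0065,-0.0075,-0.15,0,0,-0.4,1],[0.0065,-0.0075,-0.175,0,0,-0.4,1],[0.0065,-0.0075,-0.19,0,0,-0.4,1],[0.0065,-0.0075,-0.2,0,0,-0.4,1],[0.0065,-0.0075,-0.2,0,0,-0.4,1],[0.0065,-0.0075,-0.2,0,0,-0.4,0.5],[0.0065,-0.0075,-0.2,0,0,-0.4,0.5],[0.0065,-0.0075,-0.2,0,0,-0.4,0.5],[0.0065,-0.0075,-0.2,0,0,-0.4,0.5],[0.0065,-0.0075,-0.2,0,0,-0.4,0.5],[0.0065,-0.0075,-0.2,0,0,-0.4,0.5],[0.0065,-0.0075,-0.2,0,0,-0.4,0.5]], "newtons": 25}}

```text
clock: 3.65
tool_pos: [0.4833, 0.3444, 0.0248]
orientation: [0.613, 0.79, 0.0, 0.0]
ft_force: [-0.9, -0.5, 3.0]
width: 0.0562
grip_force: 25.0
```

Request:
{"name": "jog_arm", "arguments": {"deltas": [[0,0,0.01,0,0,0,0.5],[0,0,0.04,0,0,0,0.5],[0,0,0.08,0,0,0,0.5],[0,0,0.12,0,0,0,0.5],[0,0,0.15,0,0,0,0.5],[-0.0333,-0.1844,0.17,0,0,-112.6,0.5],[-0.0333,-0.1844,0.17,0,0,-112.6,0.5],[-0.0333,-0.1844,0.17,0,0,-112.6,0.5],[-0.0333,-0.1844,0.17,0,0,-112.6,0.5],[-0.0333,-0.1844,0.17,0,0,-112.6,0.5],[-0.0333,-0.1844,0.17,0,0,-112.6,0.5],[-0.0333,-0.1844,0.17,0,0,-112.6,0.5],[-0.0333,-0.1844,0.17,0,0,-112.6,0.5],[-0.0333,-0.1844,0.17,0,0,-112.6,0.5],[-0.0333,-0.1844,0.17,0,0,-112.6,0.5],[-0.0333,-0.1844,0.17,0,0,-112.6,0.5],[-0.0333,-0.1844,0.17,0,0,-112.6,0.5],[-0.0333,-0.1844,0.17,0,0,-112.6,0.5],[-0.0333,-0.1844,0.17,0,0,-112.6,0.5],[-0.0333,-0.1844,0.17,0,0,-112.6,0.5]]}}

```text
clock: 5.65
tool_pos: [0.4495, 0.1599, 0.1942]
orientation: [0.998, -0.07, -0.0, 0.0]
ft_force: [0.2, -0.2, -2.9]
width: 0.0556
grip_force: 25.0
```

Request:
{"name": "jog_arm", "arguments": {"deltas": [[0,0,0,0,0,0,0.5],[0,0,0,0,0,0,0.5],[0,0,0,0,0,0,0.5],[0,0,0,0,0,0,0.5]]}}

```text
clock: 6.05
tool_pos: [0.4499, 0.1599, 0.1945]
orientation: [0.997, -0.071, -0.0, 0.0]
ft_force: [0.1, 0.2, -3.7]
width: 0.0561
grip_force: 25.0
```

Run:
```python
from h import *
st=telemetry.get_state();d=snap('wrist','w2')
from scipy.spatial.transform import Rotation as Ro
print(st['tool_pos'],Ro.from_quat(st['orientation']).as_matrix()[:,0],st['ft_force'])
P=proj(d,[[.4704,.0459,.042],np.array(st['tool_pos'])+[0,0,.014]],st);print(P)
m=steel(d['image']);
im=d['image'].copy();im[m]=(0,255,0)
cv2.imwrite('pics/w2m.png',cv2.resize(np.hstack([d['image'],im]),(800,300)))
```

```text
[0.4499365  0.15994732 0.19445156] [ 9.89840484e-01 -1.42182331e-01 -4.02125208e-05] [ 0.06779483  0.16034087 -3.66562468]
[[352.19976421 154.10306819]
 [254.48343426 249.8595685 ]]
```

View pics/w2m.png

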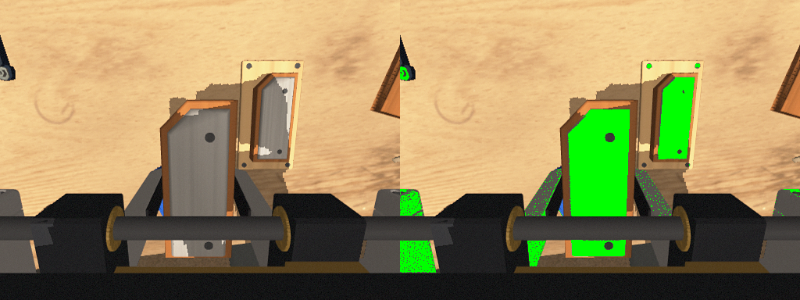

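The wrist view shows the held plate at (200,180) with its clip at upper left, and the station at (272,118) with its clip at the same corner. Both steel plates are masked cleanly. I'll measure one relative to the other.

Run:
```python
from h import *
d=np.load('pics/w2.npy',allow_pickle=True).item()
from scipy.spatial.transform import Rotation as Ro
st=dict(tool_pos=[.44994,.15995,.19445],orientation=[.9974,-.0713,0,0])
n=np.linalg.norm(st['orientation']);st['orientation']=Ro.from_euler('z',-8.174,degrees=True)*Ro.from_euler('x',180,degrees=True);st['orientation']=st['orientation'].as_quat()
m=steel(d['image'])
print('stn',rect(d,win(m,350,151,48),.042,st))
w=np.zeros(m.shape,np.uint8);w[136:340,203:301]=m[136:340,203:301]
w=cv2.morphologyEx(w,cv2.MORPH_OPEN,np.ones((5,5)))
w=cv2.morphologyEx(np.pad(w,80),cv2.MORPH_CLOSE,np.ones((61,1)))[80:-80,80:-80]
for z in(.198,.203,.208):print('plate',z,rect(d,w,z,st))
```

```text
stn (array([472.3,  46. , 105.4,  43.5,  -8.2]), np.int32(3542))
plate 0.198 (array([450.4, 160.3, 120.9,  44.3,  -8.2]), np.int32(13306))
plate 0.203 (array([452.6, 160. , 117. ,  42.9,  -8.2]), np.int32(13306))
plate 0.208 (array([454.8, 159.6, 113.1,  41.5,  -8.2]), np.int32(13306))
```

```bash
cat >> h.py <<'E'
def poly(L,W,c):
    return np.array([[-L/2,-W/2],[L/2,-W/2],[L/2,W/2-c],[L/2-c,W/2],[-L/2,W/2]])
def draw(im,d,st,x,y,yaw,parts,s,off,col):
    a=np.radians(yaw);R=np.array([[np.cos(a),-np.sin(a)],[np.sin(a),np.cos(a)]])
    for P,z in parts:
        w=P@R.T+[x,y]
        q=(proj(d,np.c_[w,np.full(len(w),z)],st)-off+.5)*s-.5
        cv2.polylines(im,[np.round(q).astype(int)],True,col,1)
E
python3 - <<'E'
from h import *
d=np.load('pics/w2.npy',allow_pickle=True).item()
from scipy.spatial.transform import Rotation as Ro
st=dict(tool_pos=[.44994,.15995,.19445],orientation=(Ro.from_euler('z',-8.174,degrees=True)*Ro.from_euler('x',180,degrees=True)).as_quat())
s=4;off=np.array([195,75]);im=cv2.resize(d['image'][75:220,195:395],None,fx=s,fy=s,interpolation=cv2.INTER_CUBIC)
r=.0;H=poly(.130,.056,.02);S=poly(.118,.044,.02);B=np.array([[-.085,-.046],[.085,-.046],[.085,.046],[-.085,.046]])
draw(im,d,st,.4704,.0459,-8.2,[(H,.037),(S,.037),(B,.012)],s,off,(0,255,0))
z0=.19445-.0248
draw(im,d,st,.4524,.160,-8.2,[(H,z0+.03),(S,z0+.03)],s,off,(255,0,0))
cv2.imwrite('pics/ov.png',im)
E
```

```text
(no output)
```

View pics/ov.png

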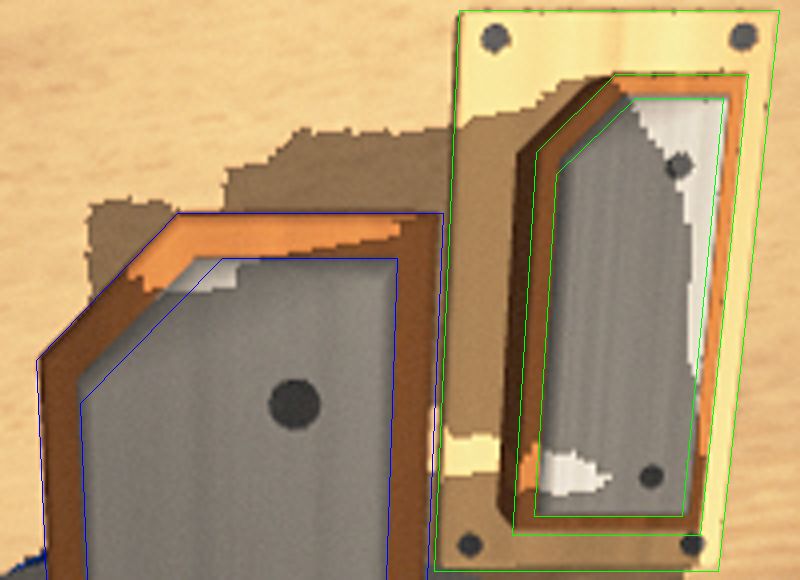

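The overlay matches within about 1–2 mm: the held plate (blue) on its corners (178,213) and (38,360), the station board and shoulder (green) along most edges. The misses are about 2 mm at the shoulder's near-right corner (692,528). The clips are on the same side. The remaining shift is dx +0.018, dy −0.114.

Request:
{"name": "jog_arm", "arguments": {"deltas": [[0.018,-0.114,0,0,0,0,0.5],[0.018,-0.114,0,0,0,0,0.5],[0.018,-0.114,0,0,0,0,0.5],[0.018,-0.114,0,0,0,0,0.5],[0.018,-0.114,-0.03,0,0,0,0.5],[0.018,-0.114,-0.06,0,0,0,0.5],[0.018,-0.114,-0.09,0,0,0,0.5],[0.018,-0.114,-0.105,0,0,0,0.5],[0.018,-0.114,-0.11,0,0,0,0.5],[0.018,-0.114,-0.113,0,0,0,0.5],[0.018,-0.114,-0.116,0,0,0,0.5],[0.018,-0.114,-0.119,0,0,0,0.5],[0.018,-0.114,-0.122,0,0,0,0.5],[0.018,-0.114,-0.125,0,0,0,0.5],[0.018,-0.114,-0.127,0,0,0,0.5],[0.018,-0.114,-0.129,0,0,0,0.5],[0.018,-0.114,-0.1305,0,0,0,0.5],[0.018,-0.114,-0.1305,0,0,0,0.5],[0.018,-0.114,-0.1305,0,0,0,0.5]]}}

```text
clock: 8.0
tool_pos: [0.468, 0.0459, 0.064]
orientation: [0.997, -0.072, 0.0, -0.0]
ft_force: [0.5, 0.2, -2.7]
width: 0.0557
grip_force: 25.0
```

No contact yet, and the skirt is already past the steel top (rim about 39 mm). Lowering the rest of the way and releasing.

Request:
{"name": "jog_arm", "arguments": {"deltas": [[0,0,-0.001,0,0,0,0.5],[0,0,-0.002,0,0,0,0.5],[0,0,-0.0028,0,0,0,0.5],[0,0,-0.0028,0,0,0,0.5]]}}

```text
clock: 8.4
tool_pos: [0.4681, 0.046, 0.0617]
orientation: [0.997, -0.071, -0.0, 0.0]
ft_force: [-3.8, 0.1, 4.7]
width: 0.0563
grip_force: 25.0
```

Request:
{"name": "jog_arm", "arguments": {"deltas": [[0,0,0,0,0,0,0.7],[0,0,0,0,0,0,0.9],[0,0,0,0,0,0,1],[0,0,0,0,0,0,1],[0,0,0.02,0,0,0,1],[0,0,0.06,0,0,0,1],[0,0,0.1,0,0,0,1],[0,0,0.14,0,0,0,1],[-0.09,0,0.17,0,0,0,1],[-0.09,0,0.17,0,0,0,1],[-0.09,0,0.17,0,0,0,1],[-0.09,0,0.17,0,0,0,1],[-0.09,0,0.17,0,0,0,1],[-0.09,0,0.17,0,0,0,1]]}}

```text
clock: 9.8
tool_pos: [0.3782, 0.0459, 0.2302]
orientation: [0.997, -0.071, -0.001, -0.0]
ft_force: [-0.7, 0.5, -0.6]
width: 0.0938
grip_force: 0.0
```

Run:
```python
from h import *
st=telemetry.get_state();d=snap('wrist','w3');np.save('pics/w3s.npy',st,allow_pickle=True)
print(st['tool_pos'],st['clock'],st['orientation'])
H=poly(.130,.056,.02);S=poly(.118,.044,.02);B=np.array([[-.085,-.046],[.085,-.046],[.085,.046],[-.085,.046]])
m=steel(d['image']);q=proj(d,[[.4705,.0459,.067]],st)[0].astype(int);print(q)
s=3;x0,y0=max(q[0]-100,0),max(q[1]-95,0);off=np.array([x0,y0]);cr=d['image'][y0:y0+195,x0:x0+260]
im=cv2.resize(cr,None,fx=s,fy=s,interpolation=cv2.INTER_CUBIC)
draw(im,d,st,.4705,.0459,-8.2,[(H,.037),(B,.012)],s,off,(0,255,0))
draw(im,d,st,.4705,.0459,-8.2,[(H,.067)],s,off,(255,0,0))
cv2.imwrite('pics/ov3.png',im)
for z in(.067,.069,.072):print(rect(d,win(m,q[0],q[1],75),z,st))
```

```text
[0.37824698 0.04591845 0.23018913] 9.8 [ 9.97440452e-01 -7.14898083e-02 -1.31249509e-03 -1.70844536e-04]
[242 103]
(array([470.7,  46.5, 117.3,  43.3,  -7.9]), np.int32(4241))
(array([470.5,  46.4, 116.6,  43. ,  -7.9]), np.int32(4241))
(array([470.3,  46.4, 115.5,  42.6,  -7.9]), np.int32(4241))
```

View pics/ov3.png

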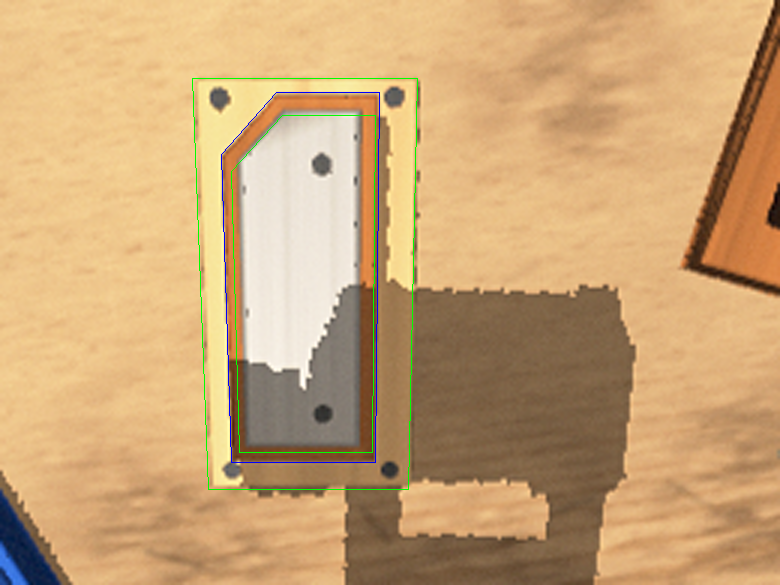

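The overlay puts the plate home: its outline (blue) lies on the wood from (277,93) to (232,462), level and centred, and the station board matches. Measured centre is (470.6, 46.3) mm, yaw −8°. The cover comes next.

Request:
{"name": "jog_arm", "arguments": {"deltas": [[0.052,-0.186,0,0,0,-15.1,1],[0.052,-0.186,0,0,0,-15.1,1],[0.052,-0.186,0,0,0,-15.1,1],[0.052,-0.186,0,0,0,-15.1,1],[0.052,-0.186,0,0,0,-15.1,1],[0.052,-0.186,0,0,0,-15.1,1],[0.052,-0.186,0,0,0,-15.1,1],[0.052,-0.186,0,0,0,-15.1,1]]}}

```text
clock: 10.65
tool_pos: [0.4298, -0.1388, 0.2308]
orientation: [0.98, -0.201, -0.0, -0.0]
ft_force: [0.0, 1.2, 0.3]
width: 0.094
grip_force: 0.0
```

Run:
```python
from h import *
st=telemetry.get_state();d=snap('wrist','w4');print(st['tool_pos'],st['orientation'])
H=poly(.130,.056,.02);G=poly(.09,.02,.0001)
q=proj(d,[[.5063,-.1694,.03]],st)[0].astype(int);print(q)
hs=cv2.cvtColor(d['image'],cv2.COLOR_BGR2HSV);m=(hs[...,1]>135)
print(rect(d,win(m,q[0],q[1],75),.022,st))
b=(hs[...,2]<75)
print(rect(d,win(b,q[0],q[1],60),.044,st))
s=3;x0,y0=max(q[0]-100,0),max(q[1]-95,0);off=np.array([x0,y0]);cr=d['image'][y0:y0+195,x0:x0+260]
im=cv2.resize(cr,None,fx=s,fy=s,interpolation=cv2.INTER_CUBIC)
draw(im,d,st,.5063,-.1694,-23.3,[(H,.022),(G,.044)],s,off,(255,0,0))
cv2.imwrite('pics/ov4.png',im)
```

```text
[ 0.42983467 -0.13880534  0.23080649] [ 9.79589522e-01 -2.01008084e-01 -2.86194945e-04 -1.93688244e-04]
[252 113]
(array([ 507.4, -171.4,  128.6,   55.7,  -23.5]), np.int32(4438))
(array([ 505.5, -171. ,   84.1,   18.8,  -23.6]), np.int32(992))
```

View pics/ov4.png

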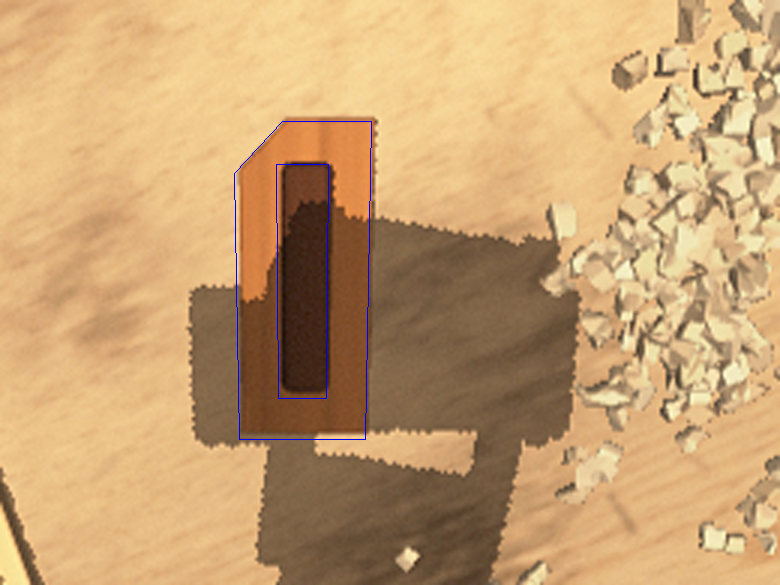

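The cover's outline matches to about 2 mm, with the clip at the upper left (260,145) and the bar at (305,278). The measured centre is (507, −171) mm, yaw −23.5°. Gripping the bar.

Request:
{"name": "jog_arm", "arguments": {"deltas": [[0.04,-0.016,-0.03,0,0,-0.3,1],[0.077,-0.031,-0.06,0,0,-0.3,1],[0.077,-0.031,-0.1,0,0,-0.3,1],[0.077,-0.031,-0.14,0,0,-0.3,1],[0.077,-0.031,-0.165,0,0,-0.3,1],[0.077,-0.031,-0.18,0,0,-0.3,1],[0.077,-0.031,-0.187,0,0,-0.3,1],[0.077,-0.031,-0.187,0,0,-0.3,1],[0.077,-0.031,-0.187,0,0,-0.3,0.1],[0.077,-0.031,-0.187,0,0,-0.3,0.1],[0.077,-0.031,-0.187,0,0,-0.3,0.1],[0.077,-0.031,-0.187,0,0,-0.3,0.1],[0.077,-0.031,-0.187,0,0,-0.3,0.1],[0.077,-0.031,-0.187,0,0,-0.3,0.1],[0.077,-0.031,-0.187,0,0,-0.3,0.1],[0.077,-0.031,-0.187,0,0,-0.3,0.1],[0.077,-0.031,-0.187,0,0,-0.3,0.1],[0.077,-0.031,-0.187,0,0,-0.3,0.1]], "newtons": 25}}

```text
clock: 12.5
tool_pos: [0.5069, -0.1711, 0.0441]
orientation: [0.979, -0.204, -0.0, 0.0]
ft_force: [0.5, -0.4, -0.7]
width: 0.0197
grip_force: 25.0
```

Request:
{"name": "jog_arm", "arguments": {"deltas": [[0,0,0.01,0,0,0,0.1],[0,0,0.04,0,0,0,0.1],[0,0,0.08,0,0,0,0.1],[0,0,0.12,0,0,0,0.1],[0,0,0.14,0,0,0,0.1],[-0.0367,0.09,0.14,0,0,15.5,0.1],[-0.0367,0.09,0.14,0,0,15.5,0.1],[-0.0367,0.09,0.14,0,0,15.5,0.1],[-0.0367,0.09,0.14,0,0,15.5,0.1],[-0.0367,0.09,0.14,0,0,15.5,0.1],[-0.0367,0.09,0.14,0,0,15.5,0.1],[-0.0367,0.09,0.14,0,0,15.5,0.1]]}}

```text
clock: 13.7
tool_pos: [0.4706, -0.0819, 0.1842]
orientation: [0.997, -0.071, -0.0, 0.0]
ft_force: [0.0, 0.5, -1.6]
width: 0.0198
grip_force: 25.0
```

Run:
```python
from h import *
st=telemetry.get_state();d=snap('wrist','w5');T=st['tool_pos'];print(T,st['orientation'],st['ft_force'])
H=poly(.130,.056,.02)
s=2;x0,y0=80,80;off=np.array([x0,y0]);cr=d['image'][y0:y0+260,x0:x0+380]
im=cv2.resize(cr,None,fx=s,fy=s,interpolation=cv2.INTER_CUBIC)
z0=T[2]-.0441
draw(im,d,st,T[0]+.0004,T[1],-8.0,[(H,z0+.022)],s,off,(255,0,0))
draw(im,d,st,.4706,.0463,-8.0,[(H,.067)],s,off,(0,255,0))
cv2.imwrite('pics/ov5.png',im)
```

```text
[ 0.47056176 -0.08185281  0.18419927] [ 9.97454217e-01 -7.13097775e-02 -3.39848042e-05  1.37893023e-05] [ 0.0040285   0.50913542 -1.62933156]
```

View pics/ov5.png

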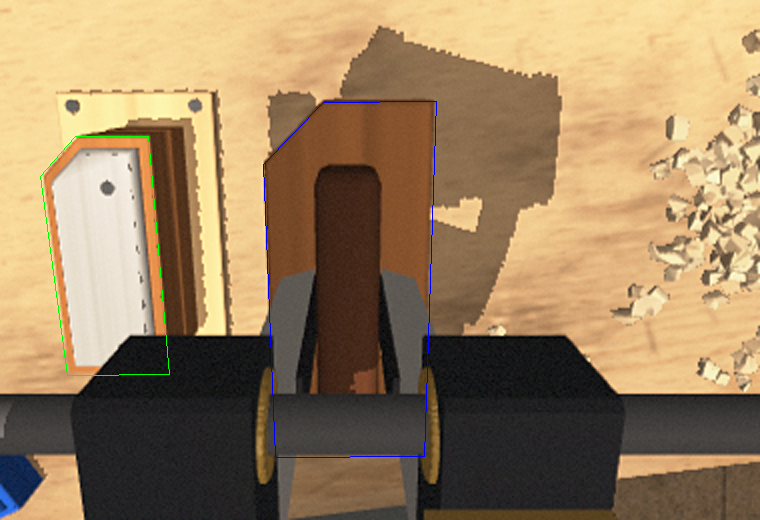

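Both outlines fit: the held cover (blue, clip at 295,130) and the stacked plate (green, clip at 58,157), with matching orientation. The remaining shift is dy +0.128.

Request:
{"name": "jog_arm", "arguments": {"deltas": [[0,0.04,0,0,0,0,0.1],[0,0.08,0,0,0,0,0.1],[0,0.12,0,0,0,0,0.1],[0,0.1278,0,0,0,0,0.1],[0,0.1278,0,0,0,0,0.1],[0,0.1278,-0.02,0,0,0,0.1],[0,0.1278,-0.04,0,0,0,0.1],[0,0.1278,-0.05,0,0,0,0.1],[0,0.1278,-0.054,0,0,0,0.1],[0,0.1278,-0.057,0,0,0,0.1],[0,0.1278,-0.06,0,0,0,0.1],[0,0.1278,-0.062,0,0,0,0.1],[0,0.1278,-0.064,0,0,0,0.1],[0,0.1278,-0.066,0,0,0,0.1],[0,0.1278,-0.068,0,0,0,0.1],[0,0.1278,-0.07,0,0,0,0.1],[0,0.1278,-0.071,0,0,0,0.1],[0,0.1278,-0.071,0,0,0,0.1]]}}

```text
clock: 15.55
tool_pos: [0.4701, 0.0468, 0.113]
orientation: [0.998, -0.071, -0.0, -0.0]
ft_force: [0.6, -0.0, -0.8]
width: 0.0197
grip_force: 25.0
```

Free so far, with the rim at about 69 mm. Lowering the rest and releasing.

Request:
{"name": "jog_arm", "arguments": {"deltas": [[0,0,-0.001,0,0,0,0.1],[0,0,-0.002,0,0,0,0.1],[0,0,-0.0025,0,0,0,0.1],[0,0,-0.0025,0,0,0,0.1]]}}

```text
clock: 15.95
tool_pos: [0.4704, 0.0468, 0.1111]
orientation: [0.998, -0.071, 0.0, 0.0]
ft_force: [-1.3, 0.6, 3.0]
width: 0.0202
grip_force: 25.0
```

Request:
{"name": "jog_arm", "arguments": {"deltas": [[0,0,0,0,0,0,0.3],[0,0,0,0,0,0,0.5],[0,0,0,0,0,0,0.6],[0,0,0,0,0,0,0.6],[0,0,0.02,0,0,0,0.6],[0,0,0.06,0,0,0,0.6],[0,0,0.1,0,0,0,0.6],[0,0,0.14,0,0,0,0.6],[-0.09,0,0.15,0,0,0,0.6],[-0.09,0,0.15,0,0,0,0.6],[-0.09,0,0.15,0,0,0,0.6],[-0.09,0,0.15,0,0,0,0.6],[-0.09,0,0.15,0,0,0,0.6],[-0.09,0,0.15,0,0,0,0.6]]}}

```text
clock: 17.35
tool_pos: [0.3809, 0.0467, 0.2602]
orientation: [0.998, -0.071, -0.001, -0.0]
ft_force: [-0.1, 0.1, 0.7]
width: 0.0561
grip_force: 0.0
```

Run:
```python
from h import *
st=telemetry.get_state();d=snap('wrist','w6');T=st['tool_pos'];print(T,st['clock'])
H=poly(.130,.056,.02);G=poly(.09,.02,.0001);B=np.array([[-.085,-.046],[.085,-.046],[.085,.046],[-.085,.046]])
q=proj(d,[[.4705,.0463,.08]],st)[0].astype(int)
s=3;x0,y0=max(q[0]-130,0),max(q[1]-95,0);off=np.array([x0,y0]);cr=d['image'][y0:y0+195,x0:x0+260]
im=cv2.resize(cr,None,fx=s,fy=s,interpolation=cv2.INTER_CUBIC)
draw(im,d,st,.4706,.0463,-8.0,[(H,.089),(G,.111)],s,off,(255,0,0))
draw(im,d,st,.4706,.0463,-8.0,[(B,.012)],s,off,(0,255,0))
cv2.imwrite('pics/ov6.png',im)
```

```text
[0.38085212 0.04665486 0.26024947] 17.35
```

View pics/ov6.png

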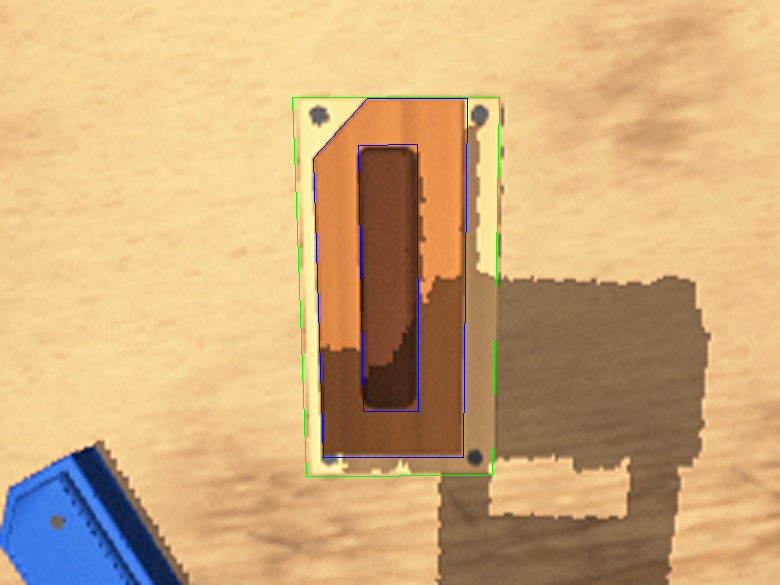

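The cover's outline and bar lie on the modelled home pose (corners 367,98 and 323,458), seated and level, and the gripper is clear. Handing in.

```bash
python3 -c "
from rig import close_job
print(close_job())"
```

```text
the job is handed in; nothing more can be done
None
```

The loose plate is stacked on the station and the cover on top of it, clipped corners matched and both seated level in the last wrist view; I let go and handed the job in at about 17 s, and no verdict came back.

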